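# Stow the loose electrical gear in the roll-top cabinet

### The arm

A 6-joint arm with a two-finger parallel gripper is mounted at the origin on a cart in front of the work surface, level with it; the furniture and walls round the work are solid. World frame = base frame: x ahead of the robot, y to its left, z up, the work surface at z = 0. Lengths are in m, angles in degrees, forces in N, time in s.
With the tool pointing down it reaches from about 0.325 to 0.775 m from the base axis. Payload 5.5 kg.
Tool frame: the origin (TCP) lies at the centre of the arm's flange, where the gripper is bolted on; the fingertips stand 182 mm ahead of it and the grasp point (between the pads) lies 163 mm ahead of it; z points along the fingers, y is the line along which they close (so a half turn about z gives the same grasp; the last joint's range is limited). The gripper opens to 88 mm and grips with 3 to 60 N. Pads are 20 mm wide; open, the fingers measure 115 mm over their backs; the gripper's body (75 mm by 178 mm) begins 61 mm behind the grasp point.
Start: joints at [-72.978, 5.22, 70.514, -0, 104.267, -3.249], TCP at [0.208, -0.563, 0.405] pointing down, gripper open.
Joint ranges: [-164.24, 164.24], [-49.07, 125.15], [9.68, 141.18], [-86.29, 266.29], [3.28, 154.24], [-151.56, 151.56]. Speed limits (degrees/s): [147.25, 147.25, 172.46, 180, 180, 180].

### API

Orientations are given as [roll, pitch, yaw] about the fixed x, y, z axes, in that order (R = Rz(yaw) Ry(pitch) Rx(roll)).
In Python, from station import r gives the robot as it stands. Calls block until the motion is done:
- r.reach(position, orientation): joint-space move of the TCP to a pose.
- r.servo_line(position, rotation=None, speed=0.15): straight line of the TCP; rotation=None keeps the orientation; speed is the mean speed in m/s.
- r.move_joints(angles): joint-space move.
- r.let_go() and r.grab(squeeze=None): open the fingers fully, or close them until they stop; squeeze is the grip in N (None keeps the last).
- r.wait(seconds).
- r.inverse_kinematics(position, orientation): joint angles nearest the present ones, or None.
- r.sense(): the state.
- r.snapshot(name): name is "side" or "top" or "wrist"; returns a dict with "frame" (384x512x3 uint8, red, green, blue), "fx", "fy", "cx", "cy" (pixels), "R" (3x3) and "t" (3): a world point X has camera coordinates R X + t. Camera axes: x right, y down, z forward; pixel columns grow to the right and rows downward; lengths in m; the calibration is good to about 2 mm. A picture is of the moment at which its call begins. There is no depth.
A pose or a line that the arm cannot do raises r.IKError and nothing moves.
- r.hand_in(): hands the job in; it is judged then, once.
The state is a dict: "clock": time; "joints": joint angles; "joint_vel": joint speeds; "joint_torque": joint torques, N m; "tcp_pos": TCP position; "orientation": TCP orientation; "contact_force": force on the tool from outside, world axes, zero at the start; "torque": the same for the moment, N m; "opening": finger opening in m; "gripper_force": force on a finger pad.
Only numpy, scipy, OpenCV 4.12 (cv2) and the standard library are available. Lean on these libraries where they do the work, as an engineer would, in place of code of your own. Each camera call takes 0.05 s, during which the arm holds its last target. There are 200 camera calls.

### The job

Raise the roll-top cabinet's slatted shutter all the way until it stays open by itself, then take the lock pin from its parking block and put it down through the eyelet on the cabinet's right side, fully home, so the shutter cannot come down. After that put every power adapter, power brick and tester lying on the worktop away in the cabinet: each flat on the cabinet floor, right side up, none on top of another. Do not knock over or shove the small reagent bottle and the spray can standing beside the work.

Things in the scene. Friction and masses are not known exactly. Their poses are not given: they have to be found in the camera images.
- cabinet: white fixed roll-top cabinet, a half cylinder lying along y: 304 deep (x), 444 wide (y), 192 high. Origin on the worktop under the shutter axis; front to -x. Flat floor 12 mm up, free from x = -138 (sill 42 high in front) to +130, y = -210 to 210 between 12 mm cheeks (round, radius 152 about the axis). Shutter open: floor in front of x = 0 is open to above; behind x = 20 it is covered
- shutter (a joint): slatted shutter's angle in its curved tracks, rad: 0 shut, 1.605 open at its stop. It turns about the line x = 0, z = 40 mm of the cabinet's frame (along its y); opening carries the lift bar up and back over the top. Starts nearly shut. Needs up to 4 N at the bar; let go below 1 rad it runs down, between it may hang, from 1.35 it tips over and stays at its stop
- lift_bar (a point): middle of the steel lift bar on the lowest slat: 12 mm round, along the cabinet's y, free 150 mm either side of this point, 195 mm from the shutter axis, 50 mm clear of the slats. At joint value q it lies q + 0.087 rad above the horizontal seen from the axis to the front: 57 mm over the worktop when shut, 234 mm when open. Its right end passes over the eyelet
- eyelet (a point): centre of the upper face of the fixed steel eyelet outside the cabinet's right (-y) cheek, 200 mm above the worktop: boss 44 x 44 x 24 mm high with a vertical 18 mm through hole, clear air below. Axes as the cabinet's. A pin in it blocks the lift bar's end
- lock_pin: upright pin, 130 mm, 0.12 kg: steel shank 12 mm diameter, 70 long, tapered tip; collar 36 diameter x 6; black grip 20 diameter x 46; cap 34 diameter x 8. Origin at the lower tip, z towards the cap. Starts standing in the parking block, collar on its top. Fully home in the eyelet the collar rests on the boss, tip 70 mm below the boss's top
- pin_grip (a point): point on the pin's axis to take it by, 98 mm above its tip, 22 mm above the collar
- park_block: grey block 70 x 70 x 80 mm high, fixed, with a vertical 18 mm hole right through in the middle of its top where the pin is parked. Origin at the centre of its underside.
- adapter_a: black plug-in power adapter, body 70 x 44 x 30 mm high with prongs at its +x end (89 overall). Origin at the middle of its underside, z up, x its long axis; body from x = -44 to 26, y -22 to 22. Grasp across y at x = -9. About 0.16 kg. May be absent
- adapter_b: a second adapter, like adapter_a in shape, size and axes. May be absent.
- brick_a: black power brick, solid body 90 x 50 x 30 mm high with short cord stubs at the ends (122 mm overall). Origin at the centre of its underside, x its long axis, z up. Grasp across y. About 0.2 kg. May be absent.
- brick_b: a second power brick, like brick_a in shape, size and axes. May be absent.
- tester: black hand tester with a round dial: body 52 wide (x), 115 long (y = -54 to 61), 30 mm high; dial 44 diameter at y = 31 up to 38 high, a knob on it to 54. Origin in its underside, z up, y its long axis. Grasp across x at y = -12. About 0.2 kg. May be absent
- reagent: bystander: small white reagent bottle with screw cap, 49 mm diameter, 117 mm high; origin under its centre
- spray: bystander: blue spray can with a black cap, 52 mm diameter, 151 mm high; origin under its centre

How it is judged (in metres and radians):
On the way, in this order (a step that is already met when the one before it is completed fails the run):
1. the shutter is fully raised and stays up (value of joint shutter above 1.5 rad), for 0.5 s.
2. the lock pin is fully home in the eyelet with the shutter still up (value of joint shutter above 1.5 rad and z of lock_pin in the frame of eyelet between -0.08 and -0.062 m and horizontal distance between lock_pin and eyelet below 0.012 m and angle between lock_pin's own z axis and vertical below 0.2 rad), for 0.3 s.
3. all the adapters, bricks and the tester present lie flat on the cabinet floor (x of adapter_a in the frame of cabinet between -0.125 and 0.125 m and y of adapter_a in the frame of cabinet between -0.195 and 0.195 m and z of each of adapter_a, adapter_b, brick_a, brick_b, tester in the frame of cabinet below 0.022 m and angle between each of adapter_a, adapter_b, brick_a, brick_b, tester's own z axis and vertical below 0.15 rad and linear speed of each of adapter_a, adapter_b, brick_a, brick_b, tester below 0.03 m/s and x of adapter_b in the frame of cabinet between -0.125 and 0.125 m and y of adapter_b in the frame of cabinet between -0.195 and 0.195 m and x of brick_a in the frame of cabinet between -0.125 and 0.125 m and y of brick_a in the frame of cabinet between -0.195 and 0.195 m and x of brick_b in the frame of cabinet between -0.125 and 0.125 m and y of brick_b in the frame of cabinet between -0.195 and 0.195 m and x of tester in the frame of cabinet between -0.125 and 0.125 m and y of tester in the frame of cabinet between -0.195 and 0.195 m), for 0.2 s.
At the end, for the whole second after the job is handed in: Shutter above 1.5 rad; pin upright (0.2 rad) in the eyelet, tip 62 to 80 mm below the boss top; every adapter, brick and tester present at rest, level within 0.15 rad, underside within 10 mm of the cabinet floor, origin within 125 mm (depth) and 195 mm (width) of its centre (all of step 2 and all of step 3); the robot touches nothing.
It fails at once if reagent bottle or spray can knocked over or pushed more than 5 cm (angle between any of reagent, spray's own z axis and vertical above 0.6 rad or distance of any of reagent, spray from where it was at the start of the episode above 0.05 m).
Of adapter_a, adapter_b, brick_a, brick_b, tester only 3 to 4 are there at a start; the rules pass over those that are not, and their reading is None.
At some moment in a run one of adapter_a, adapter_b, brick_a, brick_b, tester may be knocked a few centimetres aside while the robot is not near it.
Once in a run the grip may slacken for a moment while it holds something.
It also fails if it takes over 210 s, if anything falls off the work surface, if the arm or the gripper's body presses on something with over 40 N, if the wrist force passes 120 N, or if a joint passes its speed limit or range.

## Working session

There is one attempt and no reset: what is moved stays moved. The work goes in short steps, each a Python script; the robot and the scene stay as the last script left them, time stands still between calls to the robot, and variables do not carry over. Pictures are saved under pics/ and viewed, at most 14 in all, crops included, and the job is handed in when it is done.

```bash
ls; mkdir -p pics; cat > h.py <<'E'
import numpy as np, cv2
from station import r
def snap(n,f=None):
    s=r.snapshot(n)
    s['R']=np.array(s['R']);s['t']=np.array(s['t']);s['frame']=np.array(s['frame'])
    if f: cv2.imwrite('pics/'+f,s['frame'][:,:,::-1])
    return s
def ray(s,u,v):
    d=s['R'].T@np.array([(u-s['cx'])/s['fx'],(v-s['cy'])/s['fy'],1]); return -s['R'].T@s['t'],d/np.linalg.norm(d)
def plane(s,u,v,z):
    c,d=ray(s,u,v); return c+d*(z-c[2])/d[2]
def proj(s,X):
    p=s['R']@np.array(X)+s['t']; return np.array([s['fx']*p[0]/p[2]+s['cx'],s['fy']*p[1]/p[2]+s['cy']])
def tri(*obs):
    A=np.zeros((3,3));b=np.zeros(3)
    for s,u,v in obs:
        c,d=ray(s,u,v);P=np.eye(3)-np.outer(d,d);A+=P;b+=P@c
    X=np.linalg.solve(A,b); return X,[np.linalg.norm(np.cross(X-ray(s,u,v)[0],ray(s,u,v)[1])) for s,u,v in obs]
E
python3 - <<'E'
from h import *
import pickle
a=snap('top','top0.png');b=snap('side','side0.png')
pickle.dump((a,b),open('s0.pkl','wb'))
for s in (a,b): print(-s['R'].T@s['t'],s['R'][2],s['fx'])
print(r.sense())
E
```

```text
pics
station.py
[ 0.24210115 -0.01921122  1.45147837] [ 0.22063758 -0.00409833 -0.97534725] 355.47781450592316
[ 0.22829801 -0.73804861  1.06870592] [ 0.23711756  0.58259767 -0.77740287] 388.5054863136458
{'clock': 0.1, 'joints': array([-7.29769195e+01,  5.25844061e+00,  7.05753286e+01, -1.56485098e-03,
        1.04267237e+02, -3.24924523e+00]), 'joint_vel': array([ 0.03698277, -0.08187221, -0.12506194, -0.13433614,  0.07376745,
       -0.01368524]), 'joint_torque': array([ 3.07774229e-03, -4.47855878e+01, -4.07570887e+01,  7.00298161e-02,
        2.83634121e-02, -1.06656287e-04]), 'tcp_pos': array([ 0.20789208, -0.56288379,  0.40361994]), 'orientation': array([-1.79899070e+02, -4.21019216e-03,  2.02719377e+01]), 'contact_force': array([ 0.06665572, -0.60072801, -0.22674268]), 'torque': array([ 0.03779643,  0.03211678, -0.03159438]), 'gripper_force': 0.0, 'opening': 0.08756546904243499}
```

View pics/top0.png

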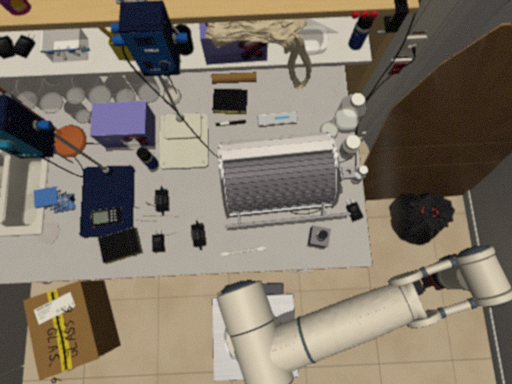

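View pics/side0.png

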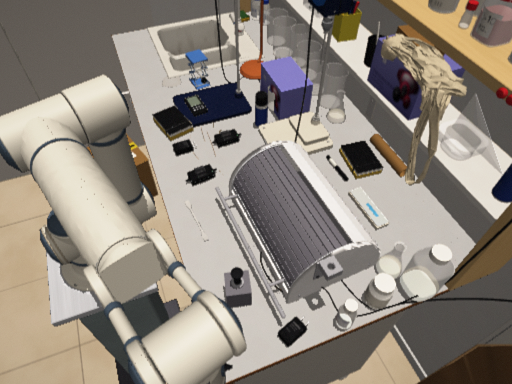

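Top view: a cabinet at (280,180), park block with pin at (319,236), and small black items near (162,200), (198,234), (158,242) and (354,211). I'll enlarge both views.

```bash
python3 - <<'E'
from h import *
import pickle
a,b=pickle.load(open('s0.pkl','rb'))
A=cv2.resize(a['frame'][125:265,75:375],(800,373),interpolation=cv2.INTER_CUBIC)
cv2.imwrite('pics/c0.png',A[:,:,::-1])
B=cv2.resize(b['frame'][90:350,140:400],(600,600),interpolation=cv2.INTER_CUBIC)
cv2.imwrite('pics/c1.png',B[:,:,::-1])
for n,p in dict(i1=(162,200),i2=(198,234),i3=(158,242),i4=(354,211),spray=(147,158),blk=(319,236),cabL=(228,222),cabR=(345,213)).items(): print(n,plane(a,*p,0.015).round(3))
E
```

```text
i1 [0.546 0.356 0.015]
i2 [0.4   0.209 0.015]
i3 [0.375 0.37  0.015]
i4 [ 0.465 -0.429  0.015]
spray [0.731 0.422 0.015]
blk [ 0.37  -0.277  0.015]
cabL [0.443 0.087 0.015]
cabR [ 0.458 -0.391  0.015]
```

View pics/c0.png

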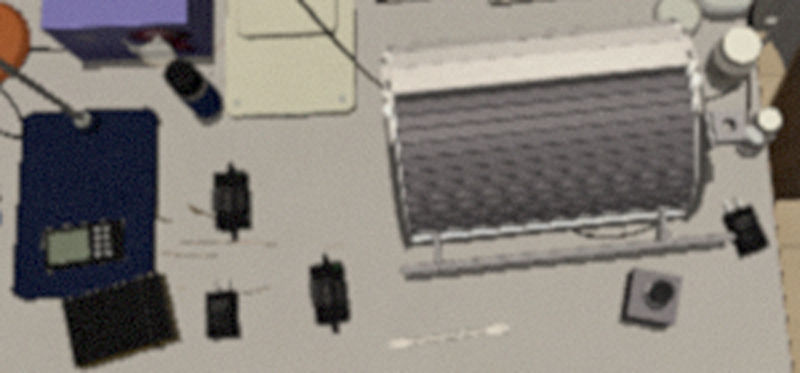

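View pics/c1.png

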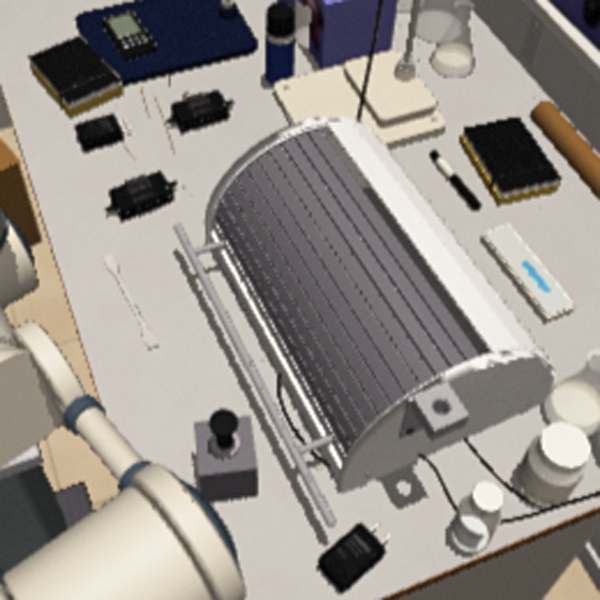

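Top crop: two bricks (231,201) and (329,294), adapters (222,314) and (745,230), bar ends (405,271)/(724,240), eyelet hole (729,124), pin cap (658,293), spray (193,90), reagent (768,118). In the side crop the same things show: bar ends (179,227)/(332,523), eyelet hole (441,406), pin cap (224,421). No tester is on the bench: the thing on the mat is a calculator.

```bash
python3 - <<'E'
from h import *
import pickle
a,b=pickle.load(open('s0.pkl','rb'))
T=lambda x,y:(a,(x+.5)*.375-.5+75,(y+.5)*.375-.5+125)
S=lambda x,y:(b,(x+.5)*.4333-.5+140,(y+.5)*.4333-.5+90)
P={'barL':((405,271),(179,227)),'barR':((724,240),(332,523)),'eye':((729,124),(441,406)),'cap':((658,291),(224,420)),'reag':((768,118),(488,494)),
'br1':((231,201),(199,110)),'br2':((329,294),(141,195)),'ad1':((223,314),(100,132)),'ad2':((745,230),(352,556)),'spraytop':((178,73),(279,15))}
X={}
for k,(p,q) in P.items():
    X[k],e=tri(T(*p),S(*q)); print(k,X[k].round(3),np.round(e,3))
d=X['barR']-X['barL'];print(np.linalg.norm(d),np.degrees(np.arctan2(-d[1],-d[0]))-90, (X['barL']+X['barR'])/2)
E
```

```text
barL [0.423 0.09  0.055] [0.002 0.002]
barR [ 0.452 -0.391  0.032] [0.004 0.004]
eye [ 0.584 -0.371  0.196] [0. 0.]
cap [ 0.368 -0.267  0.129] [0.001 0.001]
reag [ 0.614 -0.452  0.113] [0. 0.]
br1 [0.547 0.36  0.012] [0. 0.]
br2 [0.397 0.21  0.011] [0.001 0.001]
ad1 [0.374 0.37  0.012] [0.001 0.001]
ad2 [ 0.466 -0.43   0.012] [0. 0.]
spraytop [0.715 0.409 0.13 ] [0.002 0.002]
0.4826721314405733 3.455818895596721 [ 0.43752815 -0.15077737  0.04350719]
```

```bash
python3 - <<'E'
from h import *
import pickle
o=[180,0,93.5]
for p in [(0.46,-0.25,0.5),(0.5,-0.25,0.5),(0.50,-0.1,0.55)]:
  for yaw in (0,90,3.5): print(p,yaw,r.inverse_kinematics(p,[180,0,yaw]))
# hook pose: tool z = (c,0,-s) ; fingers tilt 45 forward
from scipy.spatial.transform import Rotation as Ro
for tilt in (35,45,55):
  for off in (-90,90,0,180):
    R=Ro.from_euler('z',3.45,degrees=True)*Ro.from_euler('y',180-tilt,degrees=True)*Ro.from_euler('z',off,degrees=True)
    e=R.as_euler('xyz',degrees=True); d=R.apply([0,0,1])
    print(tilt,off,d.round(2),R.apply([0,1,0]).round(2),[None if (q:=r.inverse_kinematics(np.array(p)-0.182*d,e)) is None else np.round(q) for p in [(0.455,-0.12,0.03),(0.52,-0.12,0.18),(0.65,-0.12,0.23)]])
r.reach([0.46,-0.25,0.5],[180,0,0])
s1=snap('wrist','w1.png'); print(-s1['R'].T@s1['t'],s1['R'],s1['fx'])
pickle.dump(s1,open('w1.pkl','wb'))
E
```

```text
(0.46, -0.25, 0.5) 0 [-3.22466307e+01 -4.18833601e+00  7.01988418e+01 -2.54444375e-14
  1.13989494e+02  5.77533693e+01]
(0.46, -0.25, 0.5) 90 [-32.24663074  -4.18833601  70.19884176   0.         113.98949425
 -32.24663074]
(0.46, -0.25, 0.5) 3.5 [-3.22466307e+01 -4.18833601e+00  7.01988418e+01 -2.54444375e-14
  1.13989494e+02  5.42533693e+01]
(0.5, -0.25, 0.5) 0 [-3.00519927e+01  1.24580235e+00  6.48592298e+01 -2.54444375e-14
  1.13894968e+02  5.99480073e+01]
(0.5, -0.25, 0.5) 90 [-30.05199266   1.24580235  64.85922975   0.         113.8949679
 -30.05199266]
(0.5, -0.25, 0.5) 3.5 [-3.00519927e+01  1.24580235e+00  6.48592298e+01 -2.54444375e-14
  1.13894968e+02  5.64480073e+01]
(0.5, -0.1, 0.55) 0 [-1.51332223e+01 -3.97626487e+00  6.47165338e+01 -2.54444375e-14
  1.19259731e+02  7.48667777e+01]
(0.5, -0.1, 0.55) 90 [-15.13322233  -3.97626487  64.71653381   0.         119.25973106
 -15.13322233]
(0.5, -0.1, 0.55) 3.5 [-1.51332223e+01 -3.97626487e+00  6.47165338e+01 -2.54444375e-14
  1.19259731e+02  7.13667777e+01]
35 -90 [ 0.57  0.03 -0.82] [-0.82 -0.05 -0.57] [array([-34., -47., 137.,
[... 1145 characters left out ...]
25.,  28.,  64.,  50.]), array([-23., -22., 105.,  22.,  58.,  58.])]
55 -90 [ 0.82  0.05 -0.57] [-0.57 -0.03 -0.82] [None, None, array([-26., -28., 114.,  33.,  48., 139.])]
55 90 [ 0.82  0.05 -0.57] [0.57 0.03 0.82] [None, None, array([-26., -28., 114.,  33.,  48., -41.])]
55 0 [ 0.82  0.05 -0.57] [-0.06  1.   -0.  ] [None, None, array([ -26.,  -28.,  114.,   33.,   48., -131.])]
55 180 [ 0.82  0.05 -0.57] [ 0.06 -1.    0.  ] [None, None, array([-26., -28., 114.,  33.,  48.,  49.])]
[ 0.52630699 -0.25077564  0.47927132] [[-4.76645086e-05 -9.99999996e-01  7.94632226e-05]
 [-9.69974984e-01  6.55592106e-05  2.43204702e-01]
 [-2.43204706e-01 -6.54851055e-05 -9.69974983e-01]] 276.30455439500867
```

View pics/w1.png

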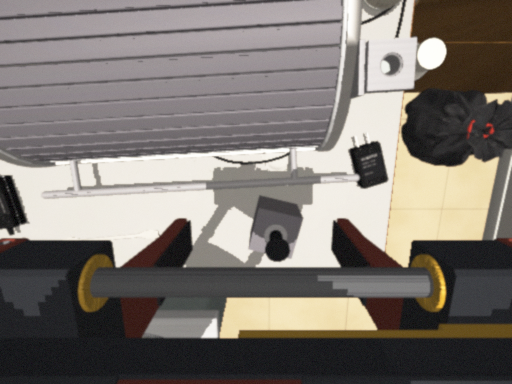

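Wrist view: bar from (45,194) to (358,177) with arms at (75,180) and (293,165), eyelet hole (390,66), pin cap (277,243), adapter (370,165), reagent cap (432,53). I'll take a second wrist view and compare panels.

```bash
python3 - <<'E'
from h import *
import pickle
s1=pickle.load(open('w1.pkl','rb'))
r.reach([0.48,-0.33,0.5],[180,0,0])
s2=snap('wrist'); pickle.dump(s2,open('w2.pkl','wb'))
X={'eye':[ 0.584,-0.371,0.196],'cap':[ 0.368,-0.267,0.14],'ad2':[.466,-.43,.02]}
rows=[]
for s in (s1,s2):
    row=[]
    for k in X:
        u,v=np.round(proj(s,X[k])).astype(int); print(k,u,v)
        f=cv2.copyMakeBorder(s['frame'],60,60,60,60,cv2.BORDER_CONSTANT)
        row.append(cv2.resize(f[v+60-33:v+60+33,u+60-33:u+60+33],(264,264),interpolation=cv2.INTER_NEAREST))
    rows.append(np.hstack(row))
cv2.imwrite('pics/p1.png',np.vstack(rows)[:,:,::-1])
E
```

```text
eye 389 63
cap 274 249
ad2 369 163
eye 302 85
cap 214 263
ad2 320 175
```

View pics/p1.png

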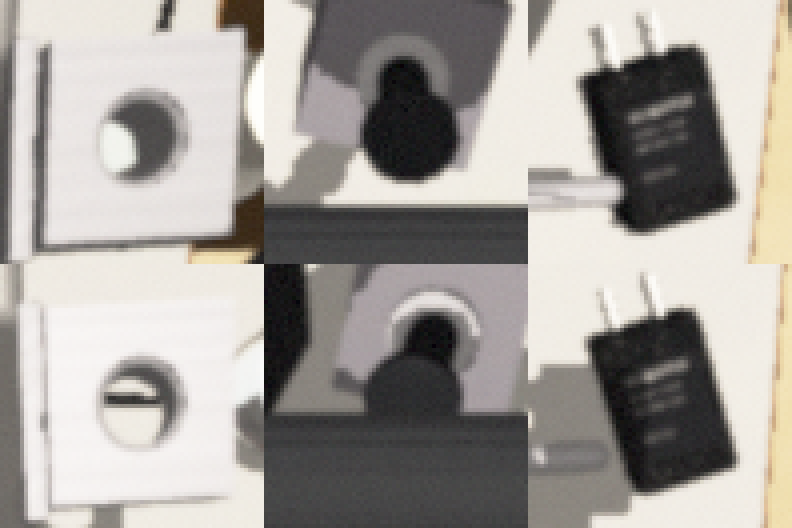

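```bash
python3 - <<'E'
from h import *
import pickle
s1=pickle.load(open('w1.pkl','rb'));s2=pickle.load(open('w2.pkl','rb'))
a,b=pickle.load(open('s0.pkl','rb'))
e=[(s1,391.4,63.6),(s2,304.1,86.1)];c=[(s1,277.4,248.9),(s2,218,264.1)]
print('eye',tri(*e),[plane(*x,0.2).round(4) for x in e])
print('cap',tri(*c),[plane(*x,0.14).round(4) for x in c])
for n,p in dict(barL=(45,194),armL=(75,187),armR=(293,181),barR=(358,177)).items(): print(n,plane(s1,*p,0.06).round(4))
# boss edges yaw (view1): top-left/top-right of front edge
P=lambda x,y:plane(s1,356+(x+.5)/4-.5,30+(y+.5)/4-.5,.2)
d=P(236,235)-P(45,244);print('yaw boss front',np.degrees(np.arctan2(d[0],-d[1]))); d=P(240,32)-P(50,42);print(np.degrees(np.arctan2(d[0],-d[1])))
E
```

```text
eye (array([ 0.58272905, -0.37204597,  0.19950796]), [np.float64(0.00014466731182087125), np.float64(0.00014466731182077397)]) [array([ 0.5828, -0.3718,  0.2   ]), array([ 0.5825, -0.372 ,  0.2   ])]
cap (array([ 0.36647126, -0.27242028,  0.13930006]), [np.float64(0.0010292335545160811), np.float64(0.0010292335545159623)]) [array([ 0.3679, -0.2721,  0.14  ]), array([ 0.3657, -0.2727,  0.14  ])]
barL [0.4235 0.0873 0.06  ]
armL [0.4347 0.0386 0.06  ]
armR [ 0.4442 -0.2996  0.06  ]
barR [ 0.4504 -0.3995  0.06  ]
yaw boss front 2.548200304548598
2.7334694611022425
```

```bash
cat >> h.py <<'E'
from scipy.spatial.transform import Rotation as Ro
CY=3.0  # cabinet yaw deg
cz=np.array([np.cos(np.radians(CY)),np.sin(np.radians(CY)),0])
def axis_at(y): # point under shutter axis at world y
    return np.array([0.4235+(0.0873-y)*0.0553+0.194*cz[0],y+0.194*cz[1],0])
def hook(q,tilt,yaw,y,gap=0,back=0.020):
    B=axis_at(y)+195e-3*(-np.cos(q+.087)*cz)+np.array([0,0,.04+.195*np.sin(q+.087)])
    R=Ro.from_euler('z',yaw,degrees=True)*Ro.from_euler('y',180-tilt,degrees=True)*Ro.from_euler('z',90,degrees=True)
    d=R.apply([0,0,1]); n=R.apply([0,1,0]); n=n if n[2]>0 else -n
    return B-n*(0.020+gap)+d*(back-0.182), R.as_euler('xyz',degrees=True)
E
python3 - <<'E'
from h import *
for yaw in (-20,-10,0):
  for tilt in (35,40,45,50):
    for y in (-.15,-.17):
      print(yaw,tilt,y,[None if (k:=r.inverse_kinematics(*hook(q,tilt,yaw,y,g))) is None else k.round().tolist() for q,g in ((0,.01),(.3,0),(.8,0),(1.5,0))])
E
```

```text
-20 35 -0.15 [None, None, [-20.0, -41.0, 120.0, -0.0, 66.0, 0.0], [-13.0, -19.0, 101.0, -4.0, 63.0, 7.0]]
-20 35 -0.17 [None, None, [-23.0, -40.0, 119.0, 2.0, 66.0, -3.0], [-16.0, -18.0, 100.0, -3.0, 63.0, 5.0]]
-20 40 -0.15 [None, None, [-20.0, -46.0, 125.0, -0.0, 61.0, 0.0], [-13.0, -23.0, 105.0, -5.0, 57.0, 8.0]]
-20 40 -0.17 [None, None, [-23.0, -44.0, 124.0, 2.0, 61.0, -3.0], [-16.0, -22.0, 105.0, -3.0, 57.0, 5.0]]
-20 45 -0.15 [None, None, None, [-13.0, -26.0, 110.0, -7.0, 51.0, 9.0]]
-20 45 -0.17 [None, None, [-23.0, -49.0, 128.0, 3.0, 56.0, -4.0], [-15.0, -25.0, 109.0, -4.0, 51.0, 6.0]]
-20 50 -0.15 [None, None, None, [-12.0, -29.0, 114.0, -8.0, 45.0, 11.0]]
-20 50 -0.17 [None, None, None, [-15.0, -28.0, 114.0, -5.0, 44.0, 7.0]]
-10 35 -0.15 [None, None, [-26.0, -41.0, 120.0, 10.0, 67.0, -17.0], [-18.0, -19.0, 101.0, 5.0, 64.0, -9.0]]
-10 35 -0.17 [None, None, [-29.0, -39.0, 119.0, 12.0, 67.0, -20.0], [-20.0, -18.0, 100.0, 7.0, 64.0, -11.0]]
-10 40 -0.15 [None, None, [-27.0, -45.0, 124.0, 12.0, 63.0, -19.0], [-18.0, -23.0, 106.0, 6.0, 58.0, -10.0]]
-10 40 -0.17 [None, None, [
[... 647 characters left out ...]
4.0], [-34.0, -37.0, 118.0, 20.0, 70.0, -36.0], [-25.0, -17.0, 99.0, 15.0, 66.0, -27.0]]
0 40 -0.15 [None, None, [-34.0, -43.0, 123.0, 23.0, 67.0, -37.0], [-24.0, -22.0, 105.0, 17.0, 60.0, -27.0]]
0 40 -0.17 [None, None, [-37.0, -40.0, 122.0, 25.0, 67.0, -40.0], [-26.0, -20.0, 104.0, 19.0, 61.0, -30.0]]
0 45 -0.15 [None, None, [-36.0, -46.0, 127.0, 28.0, 63.0, -40.0], [-25.0, -25.0, 109.0, 21.0, 55.0, -30.0]]
0 45 -0.17 [None, None, [-39.0, -44.0, 126.0, 30.0, 64.0, -44.0], [-27.0, -23.0, 108.0, 23.0, 56.0, -33.0]]
0 50 -0.15 [None, None, None, [-26.0, -27.0, 113.0, 26.0, 50.0, -34.0]]
0 50 -0.17 [None, None, [-41.0, -47.0, 130.0, 35.0, 61.0, -48.0], [-28.0, -26.0, 112.0, 28.0, 51.0, -38.0]]
```

The hook pose is too close to the base. I'll grasp the bar with the tool mildly tilted instead.

```bash
cat >> h.py <<'E'
def bar(q,tilt=22,y=-.12,s=0,away=0,yaw=CY):
    B=axis_at(y)-.195*np.cos(q+.087)*cz+np.array([0,0,.04+.195*np.sin(q+.087)])
    R=Ro.from_euler('z',yaw,degrees=True)*Ro.from_euler('y',180-tilt,degrees=True)*Ro.from_euler('z',90,degrees=True)
    d=R.apply([0,0,1]); n=R.apply([0,1,0]); n=n if n[0]>0 else -n
    return B+n*s-d*(0.167+away), R.as_euler('xyz',degrees=True)
E
python3 - <<'E'
from h import *
for t in (15,18,22):
  print(t,[None if (k:=r.inverse_kinematics(*bar(q,t,s=s,away=w))) is None else k.round().tolist() for q,s,w in ((0,-.018,.12),(0,-.018,0),(0,0,0),(.3,0,0),(.8,0,0),(1.5,0,0),(1.5,0,.12))])
E
```

```text
15 [[-29.0, -40.0, 115.0, 8.0, 92.0, -31.0], [-26.0, -34.0, 123.0, 7.0, 77.0, -30.0], [-25.0, -31.0, 121.0, 7.0, 77.0, -29.0], [-24.0, -30.0, 114.0, 7.0, 82.0, -27.0], [-21.0, -21.0, 100.0, 6.0, 87.0, -23.0], [-15.0, -2.0, 79.0, 5.0, 88.0, -18.0], [-16.0, -3.0, 69.0, 5.0, 100.0, -18.0]]
18 [[-31.0, -44.0, 118.0, 10.0, 91.0, -33.0], [-28.0, -37.0, 126.0, 9.0, 76.0, -32.0], [-26.0, -34.0, 123.0, 9.0, 75.0, -30.0], [-25.0, -32.0, 117.0, 9.0, 80.0, -29.0], [-21.0, -23.0, 103.0, 7.0, 84.0, -24.0], [-16.0, -4.0, 82.0, 6.0, 85.0, -19.0], [-17.0, -7.0, 73.0, 6.0, 97.0, -19.0]]
22 [None, [-30.0, -41.0, 129.0, 12.0, 73.0, -34.0], [-28.0, -38.0, 126.0, 12.0, 72.0, -33.0], [-27.0, -36.0, 120.0, 11.0, 77.0, -31.0], [-23.0, -27.0, 106.0, 9.0, 81.0, -26.0], [-17.0, -7.0, 86.0, 7.0, 81.0, -19.0], [-18.0, -12.0, 78.0, 8.0, 93.0, -20.0]]
```

```bash
python3 - <<'E'
from h import *
t=18
F=lambda l:(lambda s:print(l,s['contact_force'].round(1),round(s['opening'],4),round(s['gripper_force'],1),round(s['clock'],1)))(r.sense())
r.reach(*bar(0.02,t,s=-.018,away=.12)); F('pre')
r.servo_line(*bar(0.02,t,s=-.018),speed=.08); F('down')
r.grab(8); F('grab')
r.servo_line(*bar(0.02,t,s=0),speed=.03); r.wait(.3); F('centre')
r.grab(25); r.wait(.3); F('squeeze')
snap('side','s2.png')
E
```

```text
pre [ 0.7 -0.   0.2] 0.0875 0.0 3.5
down [ 0.4 -0.   0.5] 0.0878 0.0 5.1
grab [17.7  0.1 -5.4] 0.0337 8.0 6.1
centre [-14.6  -0.6   4.5] 0.0119 8.0 7.1
squeeze [-14.9  -1.3   4.3] 0.0114 25.0 7.6
```

View pics/s2.png

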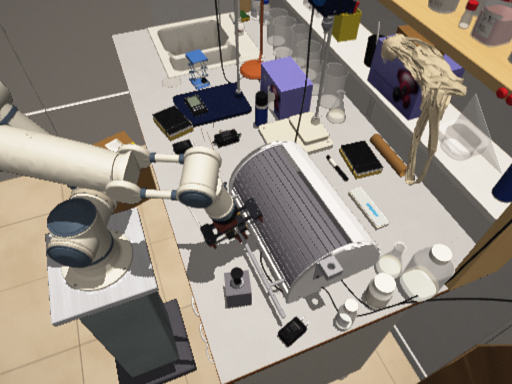

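The gripper holds the bar (opening 11.4 mm). Next I raise it along the arc while watching the force.

```bash
python3 - <<'E'
from h import *
t=18
F=lambda l:(lambda s:print(l,s['contact_force'].round(1),round(s['opening'],4),s['tcp_pos'].round(3),round(s['clock'],1)))(r.sense())
off=np.zeros(3)
for q in np.arange(0.05,1.56,.1):
    p,o=bar(q,t,s=-.006)
    r.servo_line(p+off,o,speed=.1); f=r.sense()['contact_force']; F(round(q,2))
    e=np.array([-np.cos(q+.087),0,np.sin(q+.087)])  # radial outward: relax radial force
    off=off+e*np.clip(.0003*(f@e),-.003,.003)
    if np.linalg.norm(f)>45: print('stop');break
print(off)
snap('side','s3.png')
E
```

```text
0.05 [14.4  0.2 -5.9] 0.0112 [ 0.38  -0.123  0.225] 7.9
0.15 [-5.9 -0.5 -2.5] 0.0115 [ 0.384 -0.123  0.241] 8.3
0.25 [-4.5 -0.7 -1.2] 0.0109 [ 0.389 -0.122  0.262] 8.6
0.35 [-5.8 -0.3 -0.7] 0.0112 [ 0.395 -0.122  0.281] 9.0
0.45 [-5.3 -0.3  0.1] 0.0112 [ 0.403 -0.122  0.299] 9.3
0.55 [-2.  -0.1 -0.5] 0.0113 [ 0.413 -0.121  0.315] 9.7
0.65 [-8.   0.5  3.9] 0.0116 [ 0.424 -0.12   0.331] 10.0
0.75 [-0.  -0.7 -3.8] 0.0116 [ 0.437 -0.12   0.345] 10.3
0.85 [-6.4 -0.7  4.9] 0.0108 [ 0.452 -0.119  0.358] 10.7
0.95 [-0.7 -1.4  0.2] 0.0111 [ 0.467 -0.118  0.369] 11.0
1.05 [-2.1 -2.1  3.5] 0.0113 [ 0.484 -0.117  0.379] 11.4
1.15 [-1.6 -2.   1.9] 0.0116 [ 0.502 -0.116  0.387] 11.7
1.25 [-2.2 -2.3  3.6] 0.0113 [ 0.52  -0.115  0.394] 12.1
1.35 [-0.1 -3.4  2.1] 0.0113 [ 0.539 -0.114  0.398] 12.4
1.45 [ 0.3 -2.5  0.2] 0.0115 [ 0.558 -0.113  0.4  ] 12.7
1.55 [ 1.1 -2.4 -0. ] 0.0115 [ 0.578 -0.112  0.4  ] 13.1
[-0.00634186  0.          0.0085915 ]
```

View pics/s3.png

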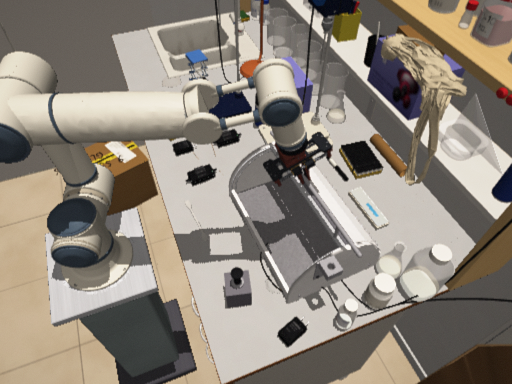

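The shutter is up in this view, bar at the top. Release, retreat, fetch the pin.

```bash
cat >> h.py <<'E'
def F(l):
    s=r.sense();print(l,s['contact_force'].round(1),round(s['opening'],4),round(s['gripper_force'],1),s['tcp_pos'].round(4),round(s['clock'],1))
DN=[180,0,CY]
E
python3 - <<'E'
from h import *
from scipy.optimize import least_squares
P=np.array([[.384,.241],[.389,.262],[.395,.281],[.403,.299],[.413,.315],[.424,.331],[.437,.345],[.452,.358],[.467,.369],[.484,.379],[.502,.387],[.52,.394],[.539,.398],[.558,.4],[.578,.4]])+[.0515,-.1588]
print('axis x,z,r',least_squares(lambda c:np.hypot(*(P-c[:2]).T)-c[2],[.63,.04,.195]).x)
r.let_go(); r.wait(.6); F('open')
p=r.sense()['tcp_pos']; r.servo_line([p[0]-.035,p[1],p[2]+.11],speed=.15)
s=snap('side'); cv2.imwrite('pics/s4.png',cv2.resize(s['frame'][120:330,180:400],(660,630))[:,:,::-1])
r.reach([.3665,-.2724,.42],DN)
r.servo_line([.3665,-.2724,.29],speed=.15); r.servo_line([.3665,-.2724,.108+.163],speed=.05);F('at pin')
r.grab(30); r.wait(.3); F('grabbed')
r.servo_line([.3665,-.2724,.40],speed=.1); F('lifted')
r.servo_line([.3665,-.2724,.49],speed=.15); r.wait(.2); F('up')
s=snap('side'); import pickle; pickle.dump(s,open('s5.pkl','wb'))
cv2.imwrite('pics/s5.png',s['frame'][:,:,::-1])
E
```

```text
axis x,z,r [0.62245792 0.05235637 0.18924433]
open [0.2 0.4 1.9] 0.0878 0.0 [ 0.578  -0.1122  0.4001] 15.0
at pin [ 0.5 -0.  -0.5] 0.0879 0.0 [ 0.3664 -0.2724  0.2707] 18.6
grabbed [-0.2  0.9  1.6] 0.0332 30.0 [ 0.3665 -0.2724  0.271 ] 19.8
lifted [ 0.5  0.9 -0.6] 0.0332 30.0 [ 0.3665 -0.2724  0.3991] 21.2
up [-0.4  0.2 -1.2] 0.033 30.0 [ 0.3666 -0.2725  0.4887] 22.2
```

View pics/s5.png

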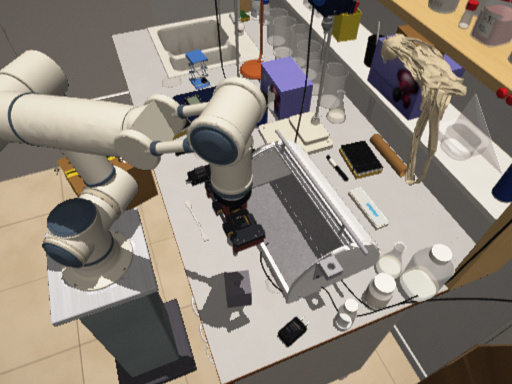

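The pin is out of the block and in the gripper. Opening 33 mm means the pads hold the cap. I'll check how it hangs above the eyelet.

```bash
python3 - <<'E'
from h import *
import pickle
r.servo_line([.5827,-.372,.49],speed=.2); r.wait(.3); F('over')
s=snap('side'); w=snap('wrist'); t=snap('top'); pickle.dump((s,w,t),open('s6.pkl','wb'))
a=cv2.resize(s['frame'][190:310,270:370],(400,480),interpolation=cv2.INTER_CUBIC)
b=cv2.resize(w['frame'],(400,300));b=np.vstack([b,np.zeros((180,400,3),np.uint8)])
cv2.imwrite('pics/c6.png',np.hstack([a,b])[:,:,::-1])
for z in (.229,.299,.2): print(proj(s,[.5827,-.372,z]),proj(w,[.5827,-.372,z]))
E
```

```text
over [ 0.6  0.4 -1.3] 0.0331 30.0 [ 0.5823 -0.3718  0.4906] 23.9
[332.60439844 259.60509983] [261.25949208 201.81671084]
[337.46994714 244.54413118] [261.27430559 229.8896902 ]
[330.74817312 265.3509166 ] [261.25547349 194.20111391]
```

View pics/c6.png

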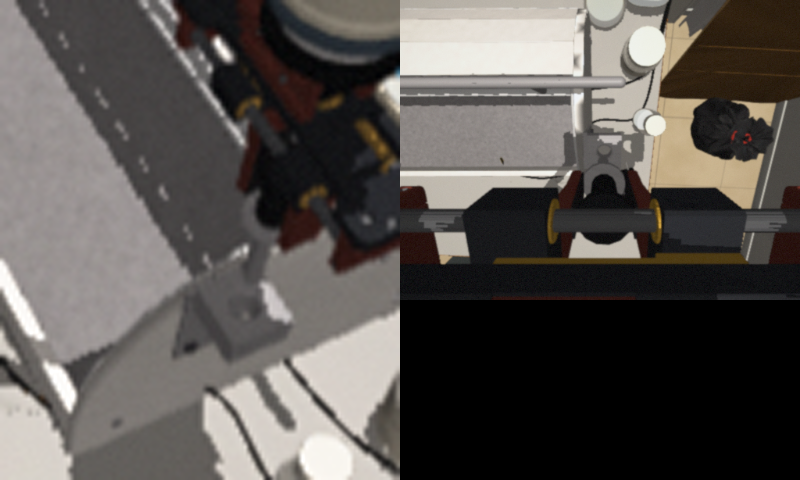

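The tip at side-view (333,260.5) matches the prediction (332.6,259.6), so the pin is vertical over the hole. Insert.

```bash
python3 - <<'E'
from h import *
x,y=.5827,-.372
for z in [.478,.47,.462,.455,.445,.43,.415,.40,.394,.391]:
    r.servo_line([x,y,z],speed=.04)
    f=r.sense()['contact_force']; F(z)
    if abs(f[2])>12: print('STOP'); break
E
```

```text
0.478 [ 0.2 -0.5 -0.8] 0.0328 30.0 [ 0.5827 -0.372   0.4773] 24.5
0.47 [ 0.1 -0.1 -1.4] 0.0329 30.0 [ 0.5827 -0.372   0.4694] 24.8
0.462 [-0.4  1.  -1. ] 0.0328 30.0 [ 0.5827 -0.372   0.4614] 25.2
0.455 [ 0.3 -0.2 -1.4] 0.0337 30.0 [ 0.5827 -0.372   0.4544] 25.5
0.445 [-0.6 -0.9  0.1] 0.0329 30.0 [ 0.5827 -0.372   0.4444] 25.9
0.43 [-0.8  0.8 -2.1] 0.0329 30.0 [ 0.5827 -0.372   0.4296] 26.4
0.415 [-0.1  0.3 -1.6] 0.0332 30.0 [ 0.5827 -0.372   0.4146] 27.0
0.4 [ 1.   0.3 -1. ] 0.0327 30.0 [ 0.5827 -0.372   0.3996] 27.5
0.394 [ 0.7  0.1 -1.5] 0.0329 30.0 [ 0.5827 -0.372   0.3935] 27.8
0.391 [ 0.1 -0.5  1. ] 0.0329 30.0 [ 0.5827 -0.372   0.3911] 28.0
```

```bash
python3 - <<'E'
from h import *
import pickle
r.let_go(); r.wait(.2); r.servo_line([.5827,-.372,.5],speed=.15); F('rel')
S={}
r.reach([.43,-.40,.45],DN); S['e1']=snap('wrist'); S['side']=snap('side')
r.reach([.45,.30,.48],[180,0,0]); S['l1']=snap('wrist')
r.reach([.41,.22,.48],[180,0,0]); S['l2']=snap('wrist')
pickle.dump(S,open('s7.pkl','wb'))
im=[cv2.resize(S[k]['frame'],(400,300)) for k in ('e1','l1','l2')]+[cv2.resize(S['side']['frame'][200:320,260:420],(400,300))]
cv2.imwrite('pics/c7.png',np.vstack([np.hstack(im[:2]),np.hstack(im[2:])])[:,:,::-1])
E
```

```text
rel [ 0.2  0.3 -0.7] 0.0877 0.0 [ 0.5829 -0.3721  0.4989] 30.1
```

View pics/c7.png

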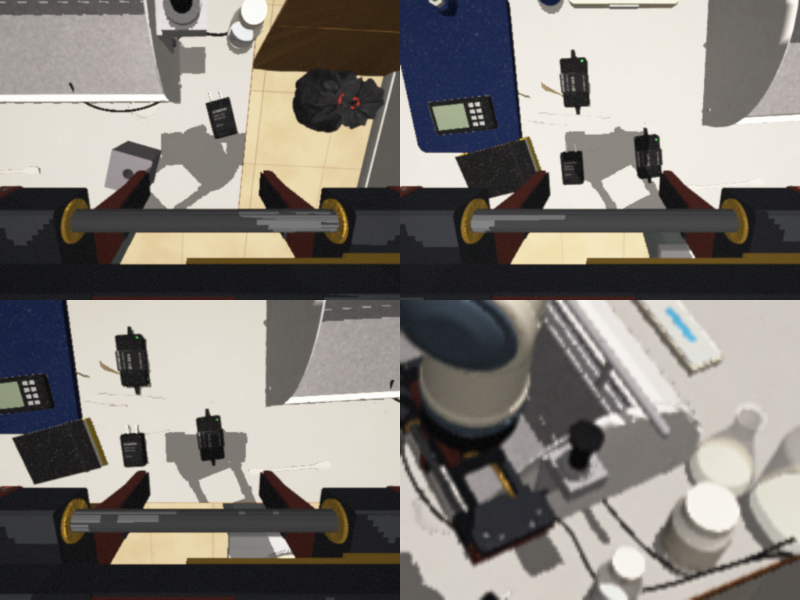

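The pin is down in the eyelet with its collar on the boss (side panel, about (580,450)). The adapter is at (221,115) in panel 1; two bricks and the second adapter show in panels 2 and 3. I'll locate them by dark masks.

```bash
cat >> h.py <<'E'
def dark(s,u,v,th=75,k=9):
    m=(s['frame'].max(2)<th).astype(np.uint8)
    m=cv2.morphologyEx(m,cv2.MORPH_CLOSE,np.ones((5,5)))
    m=cv2.morphologyEx(m,cv2.MORPH_OPEN,cv2.getStructuringElement(cv2.MORPH_ELLIPSE,(k,k)))
    n,l,st,c=cv2.connectedComponentsWithStats(m)
    if n<2: return None
    j=1+np.argmin(np.hypot(*(c[1:]-[u,v]).T)); 
    cn=cv2.findContours((l==j).astype(np.uint8),cv2.RETR_EXTERNAL,cv2.CHAIN_APPROX_NONE)[0][0]
    return c[j],cn
def rect(s,u,v,z=.02,**kw):
    c,cn=dark(s,u,v,**kw)
    P=np.array([plane(s,*p,z)[:2] for p in cn[:,0].astype(float)],np.float32)
    (cx,cy),(w,h),a=cv2.minAreaRect(P*1000)
    if h>w: w,h,a=h,w,a+90
    return c,np.array([cx,cy])/1000,(round(w),round(h)),(a+90)%180-90   # long-axis yaw in (-90,90]
E
python3 - <<'E'
from h import *
import pickle
S=pickle.load(open('s7.pkl','rb'))
O={}
for n,k,u,v in [('br1','l1',224,105),('br2','l1',317,198),('ad1','l1',220,214),('br1','l2',169,77),('br2','l2',269,175),('ad1','l2',170,191),('ad2','e1',283,147)]:
    c,x,wh,a=rect(S[k],u,v); print(n,k,c.round(1),x.round(4),wh,round(a,1)); O.setdefault(n,[]).append((S[k],*c))
s2=pickle.load(open('w2.pkl','rb')); c,x,wh,a=rect(s2,322,172); print('ad2 w2',c.round(1),x.round(4),wh,a); O['ad2'].append((s2,*c))
for n in O: X,e=tri(*O[n]); print(n,X.round(4),np.round(e,4))
for k,u,v in (('e1',0,125),('e1',211,132),('l1',388,156)): print('sill',plane(S[k],u,v,.042).round(3))
E
```

```text
br1 l1 [224.3 104.8] [0.5471 0.3558] (93, 50) 2.6
br2 l1 [220.4 214.1] [0.3743 0.3675] (73, 45) 2.5
ad1 l1 [220.4 214.1] [0.3743 0.3675] (73, 45) 2.5
br1 l2 [170.  77.] [0.5463 0.355 ] (96, 55) 2.5
br2 l2 [269.1 177. ] [0.3965 0.2066] (96, 54) 6.5
ad1 l2 [171.3 191.3] [0.3734 0.3669] (71, 49) 2.4
ad2 e1 [283.5 151.2] [ 0.4626 -0.431 ] (69, 43) 17.5
ad2 w2 [320.  176.1] [ 0.4636 -0.4297] (70, 45) 18.537141799926758
br1 [0.5488 0.3557 0.0173] [0. 0.]
br2 [0.5396 0.2486 0.6331] [0.0404 0.0404]
ad1 [0.3731 0.3684 0.015 ] [0.0002 0.0002]
ad2 [ 0.4625 -0.4314  0.0116] [0.0001 0.0001]
sill [ 0.48  -0.041  0.042]
sill [ 0.486 -0.328  0.042]
sill [0.474 0.109 0.042]
```

```bash
cat >> h.py <<'E'
O=np.array([.629,-.124])
def cab(x,y):
    c,s=cz[0],cz[1]; return O+[x*c-y*s,x*s+y*c]
def fetch(xy,w,l=None,yaw0=3):
    xy=np.array(xy); r.reach([*xy,.45],[180,0,yaw0]); r.wait(.15)
    s=snap('wrist'); u,v=proj(s,[*xy,.02])
    c,x,wh,a=rect(s,u,v); print('see',x.round(4),wh,round(a,1),'shift',np.round(x-xy,4))
    if abs(wh[1]-w)>12 or abs(wh[0]-l)>14: print('BAD rect'); return False
    r.reach([*x,.30],[180,0,a]); r.servo_line([*x,.187],speed=.12); F('down')
    r.grab(40); r.wait(.2); F('grab')
    r.servo_line([*x,.45],speed=.2); r.wait(.1); F('lift')
    return abs(r.sense()['opening']*1000-w)<6
def place(y,x=-.06,push=None,via=True):
    p=cab(x,y)
    if via: r.reach([*cab(x-.10,y),.45],DN)
    r.servo_line([*p,.45],speed=.25); r.wait(.1); F('above')
    r.servo_line([*p,.26],speed=.2); r.servo_line([*p,.1995],speed=.06); F('placed')
    r.let_go(); r.wait(.2); 
    r.servo_line([*p,.30],speed=.15)
    if push is not None:
        sg=np.sign(y); r.grab(5); b=cab(x,y-sg*.05)
        r.servo_line([*b,.30],speed=.2); r.servo_line([*b,.200],speed=.15)
        r.servo_line([*cab(x,push-sg*.040),.200],speed=.06); F('pushed')
        r.servo_line([*cab(x,y-sg*.05),.200],speed=.15)
        r.servo_line([*cab(x,y-sg*.05),.30],speed=.2); r.let_go()
    r.servo_line([*cab(x-.03,np.sign(y)*.05),.47],speed=.25)
E
python3 - <<'E'
from h import *
import pickle
if fetch([.548,.3555],50,90): place(.115,push=.148)
s=snap('wrist','w8.png'); pickle.dump(s,open('w8.pkl','wb'))
E
```

```text
see [0.5468 0.356 ] (94, 53) 2.1 shift [-0.0012  0.0005]
down [0.7 0.4 0.5] 0.088 0.0 [0.5471 0.3562 0.1883] 36.6
grab [ 0.3 -0.6  1.5] 0.0501 39.9 [0.5468 0.356  0.1871] 37.5
lift [ 0.2  0.2 -2.8] 0.05 39.9 [0.5469 0.3561 0.4484] 39.1
above [-1.1  0.4 -1.4] 0.0502 39.9 [ 0.5628 -0.0118  0.4502] 41.2
placed [ 0.2 -0.3 -1.6] 0.0502 39.9 [ 0.5632 -0.0123  0.2   ] 43.4
pushed [ 0.3 -0.2 -0.5] 0.0004 0.0 [ 0.5633 -0.0191  0.1997] 48.6
```

View pics/w8.png

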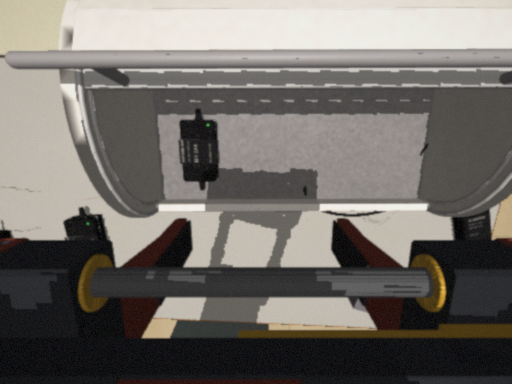

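The brick lies on the floor at (199,150). Floor edges show at columns 160 and 428, sill at row 207. I'll check the cabinet frame, then go on.

```bash
python3 - <<'E'
from h import *
import pickle
s=pickle.load(open('w8.pkl','rb'))
def tocab(X): d=X[:2]-O; return np.round([d[0]*cz[0]+d[1]*cz[1],-d[0]*cz[1]+d[1]*cz[0]],4)
for n,u,v,z in (('brick',199,151,.03),('floorFL',162,200,.012),('floorFR',427,203,.012),('wallBL',160,115,.012),('wallBR',429,115,.012),('sill in L',205,205,.042),('sill in R',400,205,.042),('barL',150,59,.234),('barR',450,59,.234)): print(n,tocab(plane(s,u,v,z)))
if fetch([.3965,.2066],50,90): place(-.115,push=-.148)
F('end')
E
```

```text
brick [-0.0601  0.1436]
floorFL [-0.1411  0.2124]
floorFR [-0.1458 -0.2212]
wallBL [-0.0076  0.2038]
wallBR [-0.0074 -0.2039]
sill in L [-0.1409  0.1362]
sill in R [-0.1406 -0.1618]
barL [0.0226 0.1291]
barR [ 0.0227 -0.0838]
see [0.3968 0.2058] (95, 54) 2.0 shift [ 0.0003 -0.0008]
down [-0.8 -0.4 -0.4] 0.0875 0.0 [0.3971 0.206  0.188 ] 55.1
grab [0.4 0.8 1. ] 0.0509 38.9 [0.3968 0.2059 0.1871] 56.0
lift [-0.1 -0.1 -2.4] 0.0509 38.9 [0.3968 0.2059 0.4487] 57.5
above [ 0.9 -0.3 -2.1] 0.051 38.9 [ 0.5747 -0.2415  0.4505] 59.9
placed [ 0.4 -0.8 -2.7] 0.0511 38.9 [ 0.5753 -0.2421  0.2   ] 62.1
pushed [ 0.2  0.5 -0.9] 0.0005 0.0 [ 0.5746 -0.2351  0.1996] 67.3
end [-0.8 -0.3 -0.7] 0.0879 0.0 [ 0.542  -0.1787  0.4682] 70.6
```

```bash
python3 - <<'E'
from h import *
ok=fetch([.3738,.3672],44,70); print(ok)
if ok:
    place(.05)
    ok=fetch([.4632,-.4305],44,70,yaw0=18); print(ok)
    if ok:
        r.reach([.43,-.25,.47],DN); place(-.05)
r.reach([.53,-.13,.5],DN)
snap('wrist','w9.png'); s=snap('side'); cv2.imwrite('pics/s9.png',cv2.resize(s['frame'][110:330,200:400],(600,600)))
F('end')
E
```

```text
see [0.3723 0.3684] (70, 43) 3.0 shift [-0.0015  0.0012]
down [ 0.  -0.5 -0.2] 0.088 0.0 [0.3726 0.3687 0.1881] 74.6
grab [-0.1 -1.5 -0.1] 0.0447 40.0 [0.3723 0.3684 0.187 ] 75.5
lift [ 0.4  0.4 -1.2] 0.0447 40.0 [0.3723 0.3685 0.4486] 77.1
True
above [-0.1 -0.3 -0.5] 0.045 40.0 [ 0.5659 -0.0767  0.4504] 79.5
placed [ 0.3 -1.3 -1.5] 0.0449 40.0 [ 0.5666 -0.0772  0.1999] 81.7
see [ 0.4624 -0.4305] (70, 44) 18.9 shift [-0.0008 -0.    ]
down [-0.3 -0.1  0.5] 0.0879 0.0 [ 0.4627 -0.4308  0.1883] 87.7
grab [-0.3 -0.2 -0.5] 0.0447 39.9 [ 0.4624 -0.4305  0.187 ] 88.6
lift [-0.6  0.  -1.2] 0.0451 39.9 [ 0.4625 -0.4306  0.4484] 90.2
True
above [-1.  -0.1 -1.9] 0.045 39.9 [ 0.5709 -0.1781  0.4505] 92.0
placed [ 0.   0.  -0.9] 0.0449 39.9 [ 0.5719 -0.1771  0.2   ] 94.3
end [ 0.6  0.7 -0.1] 0.088 0.0 [ 0.5305 -0.1303  0.4978] 97.4
```

View pics/w9.png

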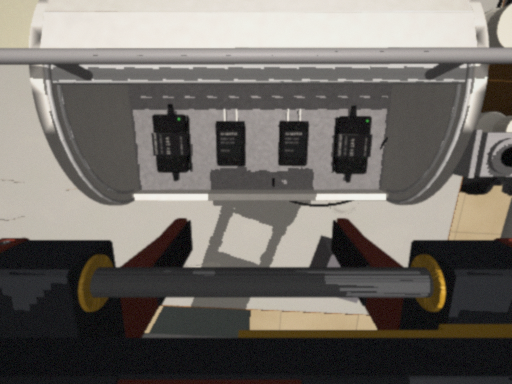

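All four items lie side by side on the cabinet floor, at (171,143), (231,143), (293,143) and (352,145). The pin is still in the eyelet and nothing touches the robot.

```bash
python3 -c "
from station import r
r.wait(.5); print(r.hand_in())"
```

```text
the job is handed in; nothing more can be done
None
```

I handed the job in: the shutter is up, the lock pin is home in the eyelet, and both adapters and both bricks lie flat on the cabinet floor, with no tester on the worktop; the hand-in gave no verdict.

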